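# Hold the bangle jig open with its loose handle

## Task

Lift the wooden handle with the brass ferrule up off its peg on the stand, fit it all the way down over the steel stub at the free end of the spring jig's swing arm, and with the handle swing the arm against its spring right round to its stop. Finish while still gripping the handle and holding the arm against the stop, so that a colleague can slip a bangle into the open jig; leave the other things on the bench where they are.

Things in the scene. Friction and masses are not known exactly. Their poses are not given: they have to be found in the camera images.
- handle: Loose upright round handle, 105 mm tall, 0.08-0.17 kg, on any one of the stand's 3 pegs. Origin: centre of its underside, z up its axis; its yaw means nothing. Lower 46 mm: brass ferrule, 27 mm diameter, with a socket 15 mm wide, 41 mm deep, open below. Above: pale wooden grip, 29 mm diameter from 52 to 92 mm above the origin (grip it about 75 mm up), tapering to 18 mm at the top.
- stand: Fixed pale wooden block 70 (x) by 215 (y) by 50 mm tall; origin: centre of its underside; yaw within 0.3 rad. On top, at its y = -75, 0 and +75 mm, three upright steel pegs, 11 mm diameter, 36 mm tall, tapered tips. Handle, black grip and ring gauge sit over them, undersides on the block.
- jig: Fixed spring jig; origin on the pivot axis at bench level, z up. Dark steel base plate 150 by 170 by 10 mm (centre 35 mm to -x of the origin), green pivot body, upright steel mandrel (110 mm tall), red stop post (88 mm tall) and the swing arm. Only the mandrel and the stub (121 mm) rise over 90 mm.
- pivot (a point): Point on the vertical pivot axis of the swing arm, 85 mm above the bench (level with the arm's top).
- stub_seat (a point): Foot of the upright steel stub, on its axis, on the swing arm's top face, 130 mm from the pivot axis, 85 mm above the bench; moves with the arm. Stub: 11 mm diameter, 36 mm tall, its top 10 mm tapering to 4 mm. The handle is fully seated when its origin is here; it can turn freely on the stub.
- swing_arm (a joint): Angle of the aluminium swing arm (rad). 0: sprung shut, brass roller on the mandrel (start); grows counter-clockwise seen from above; 1.1: hard stop at the red post. In the jig's frame the arm points from the pivot to 2.59 rad from +x at 0, 3.69 rad at 1.1. The spring drives it back: about 1.6 N at the stub at 0, 4.3 N at 1.1.
- black_grip: Bystander: black plastic grip, 27 mm in diameter, 80 mm tall, on another peg of the stand. Origin: centre of its underside.
- ring_gauge: Bystander: thick steel ring, 34 mm in diameter, 30 mm tall, on another peg of the stand. Origin: centre of its underside.
- tub: Bystander: clear plastic tray 110 by 80 by 40 mm with blue in it. Origin: centre of its underside.
- cup: Bystander: clear plastic cup 80 mm in diameter, 60 mm tall. Origin: centre of its underside.
- hammer: Bystander: hammer lying flat, 220 mm long along its x. Origin: near its middle.
- graver: Bystander: graver with a wooden bulb handle, 88 mm long, 30 mm thick, lying on the bench. Origin: its steel tip; z along it.
- bangle: Bystander: brass bangle lying flat, 68 mm in diameter, 10 mm tall. Origin: centre of its underside.
There are look-alikes about, which are no part of the job. Leave any purple look-alike of the jig alone. What is shaped like the handle but pink is not meant.

How it is judged:
On the way, in this order (a step that is already met when the one before it is completed fails the run):
1. the wooden handle is lifted up clear of its peg (z of handle in the frame of stand above 0.09 m and contact force between handle and stand below 0.1 N and contact force between the fingers and handle above 1 N), for 0.1 s.
2. the handle sits fully down on the arm's stub (horizontal distance between handle and stub_seat below 0.007 m and z of handle in the frame of stub_seat between -0.006 and 0.007 m and angle between handle's own z axis and vertical below 0.22 rad), for 0.2 s.
At the end, for the whole second after the job is handed in: The swing arm is held within 0.07 rad of its stop by the handle, the fingers grip the handle (over 4 N) and the handle presses on the jig (over 2 N); the handle is on the stub within 7 mm of its seat and within 0.22 rad of upright; every bystander is within 30 mm of where it started (all of step 2 and value of joint swing_arm above 1.03 rad and contact force between the fingers and handle above 4 N and contact force between handle and jig above 2 N and distance of each of black_grip, ring_gauge, tub, cup, hammer, graver, bangle from where it was at the start of the episode below 0.03 m); the arm keeps its last pose, push and grip.
It fails at once if a bystander is knocked away or carried off (moved over 50 mm) (distance of any of black_grip, ring_gauge, tub, cup, hammer, graver, bangle from where it was at the start of the episode above 0.05 m).
It also fails if it takes over 42 s, if anything falls off the work surface, if the arm or the gripper's body presses on something with over 40 N, if the wrist force passes 120 N, or if a joint passes its speed limit or range.

## Robot

A 6-joint arm with a two-finger parallel gripper is mounted at the origin on the work surface. World frame = base frame: x ahead of the robot, y to its left, z up, the work surface at z = 0. Lengths are in m, angles in rad, forces in N, time in s.
With the tool pointing down it reaches from about 0.3 to 0.875 m from the base axis. Payload 4.2 kg.
Tool frame: the origin (TCP) lies midway between the tips of the shut fingers; the grasp point (between the pads) lies 19 mm behind it (bot.grasp_offset is the distance from the TCP to the grasp point, in m); z points along the fingers, y is the line along which they close (so a half turn about z gives the same grasp; the last joint's range is limited). The gripper opens to 85 mm and grips with 20 to 120 N. Pads are 22 mm wide; open, the fingers measure 114 mm over their backs; the gripper's body (76 mm by 85 mm) begins 54 mm behind the grasp point. The pads swing forward as they close: fully open they stand 13 mm farther back than shut.
Start: joints at [1.212, 0.32, 1.565, -0, 1.257, -0.02], TCP at [0.191, 0.542, 0.2] pointing down, gripper open.
Joint ranges: [-3.11, 3.11], [-0.84, 2.01], [0.21, 2.61], [-1.34, 4.49], [0.05, 2.63], [-2.56, 2.56]. Speed limits (rad/s): [2.57, 2.57, 3.14, 3.14, 3.14, 3.14].

## Interface

Orientations are given as a unit quaternion [w, x, y, z].
In Python, from cell import state, optics, bot gives the robot as it stands.
- The arm moves only by the shell command python3 -m crank 'ROWS' [OPENING] [FORCE]. ROWS is JSON, a list of rows, each an object of numbers: "dx", "dy", "dz": the shift along the tool's x, y, z scaled (see below); "rx", "ry", "rz": the turn, a rotation vector about the tool's x, y, z scaled (see below). A call has 1 to 12 rows; each row shifts and turns the commanded pose from where the row before left it, along the tool's axes as they then stand; what a row does not reach is not made up. The controller multiplies each number of a shift by 0.04 m and each number of a turn by pi/4 rad. A row lasts 1/8 s, in which the tool goes at most 62.5 mm and 10.7 degrees, less where a joint would pass 70% of its speed; a pose out of reach is approached as far as the arm can. A call with a number of a shift or a turn outside -1 to 1 is refused whole. A call with a gripper value outside its range is refused whole. OPENING is the finger opening in mm, from 0 to 85.4, set as the call begins (- or left out, the last holds). The fingers move at their own pace and stop on an object; FORCE is the grip in N (left out, the last holds). Time passes only in rows, so rows that do not move let the fingers close. It gives the time, the measured TCP pose, the force, the opening and the grip force at its end, in the units of the state.
- state(): the state, without advancing time (a new reading comes with each control period).
- optics.camera(name): name is "scene" or "top" or "wrist"; returns a dict with "image" (384x512x3 uint8, blue, green, red), "K" (3x3 intrinsics, pixels), "camera_from_world" (4x4, takes a point from world to camera coordinates). Camera axes: x right, y down, z forward; pixel columns grow to the right and rows downward; lengths in m; the calibration is good to about 2 mm. A picture is of the moment at which its call begins. There is no depth.
- bot.finish_job(): hands the job in; it is judged then, once.
The state is a dict: "time": time; "joints": joint angles; "dq": joint speeds; "effort": joint torques, N m; "position": TCP position; "orientation": TCP orientation; "ft_force": force on the tool from outside, world axes, zero at the start; "ft_torque": the same for the moment, N m; "finger_gap": finger opening in m; "grasp_force": force on a finger pad.
Only numpy, scipy, OpenCV 4.12 (cv2) and the standard library are available. Lean on these libraries where they do the work, as an engineer would, in place of code of your own. Each camera call takes 0.05 s, during which the arm holds its last target. There are 200 camera calls.

## Working session

There is one attempt and no reset: what is moved stays moved. The work goes in short steps, Python scripts to look and compute and a shell command to move; the robot and the scene stay as the last step left them, time stands still between calls to the robot, and variables do not carry over. Pictures are saved under pics/ and viewed, at most 10 in all, crops included, and the job is handed in when it is done.

```bash
ls; mkdir -p pics; python3 - <<'E'
from cell import state, optics, bot
import cv2,json,numpy as np
s=state();print(s)
for n in("scene","top"):
    c=optics.camera(n);cv2.imwrite(f"pics/{n}0.png",c["image"]);np.savez(f"{n}0.npz",**c)
    print(n,c["K"].tolist(),c["camera_from_world"].round(4).tolist())
E
```

```text
pics
{'time': 0.0, 'joints': array([ 1.21199492e+00,  3.20290532e-01,  1.56572520e+00,  1.99993596e-06,
        1.25741685e+00, -2.00146674e-02]), 'dq': array([-0.00052174,  0.00060378, -0.00042794, -0.00254761,  0.0011441 ,
       -0.0005723 ]), 'effort': array([-1.28907559e-03, -4.15517020e+01, -2.34158778e+01, -1.16656379e-04,
        7.87282566e-03,  9.67408340e-07]), 'position': array([0.19090588, 0.54178597, 0.19896519]), 'orientation': array([-1.74142156e-04,  1.68584667e-01,  9.85686747e-01, -9.03330155e-04]), 'ft_force': array([-0.55896563, -0.34407116, -0.65212432]), 'ft_torque': array([ 0.02258075,  0.04335986, -0.00761108]), 'grasp_force': 0.0, 'finger_gap': 0.0853747945340979}
scene [[459.36575067418477, 0.0, 257.10551194730493], [0.0, 459.36575067418477, 188.3299001189932], [0.0, 0.0, 1.0]] [[0.8016, 0.5978, 0.0143, -0.4342], [0.3874, -0.501, -0.7739, -0.1401], [-0.4554, 0.6259, -0.6332, 1.6449], [0.0, 0.0, 0.0, 1.0]]
top [[351.2325414647164, 0.0, 256.3546567660125], [0.0, 351.2325414647164, 194.4877672169123], [0.0, 0.0, 1.0]] [[0.0232, -0.9994, 0.0266, 0.0031], [-0.9945, -0.0258, -0.1014, 0.5353], [0.102, -0.0241, -0.9945, 0.9157], [0.0, 0.0, 0.0, 1.0]]
```

View pics/scene0.png

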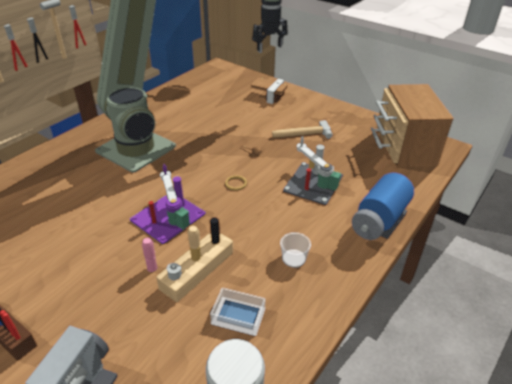

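View pics/top0.png

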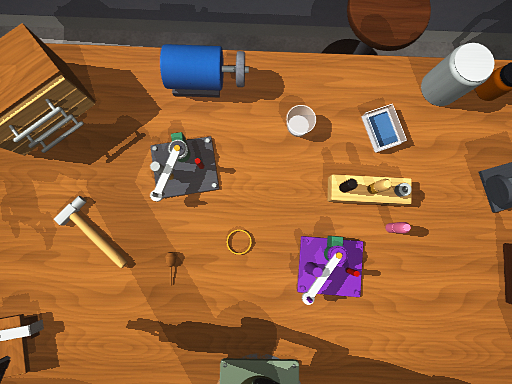

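The scene picture shows the handle on the middle peg at about (194,243), with the black grip at (214,230) and the ring gauge at (175,270). The real jig, with its grey base, is at (315,175), and the purple look-alike is at (170,210). In the top picture the handle is at about (380,186) and the jig at (183,165). Next I'll enlarge these areas.

```bash
python3 - <<'E'
import cv2,numpy as np
def crop(n,x,y):
    i=cv2.imread(f"pics/{n}0.png")[y:y+60,x:x+80]
    i=cv2.resize(i,None,fx=5,fy=5,interpolation=cv2.INTER_CUBIC)
    for k in range(0,80,10):
        cv2.putText(i,str(x+k),(k*5,8),0,.3,(255,255,255)); i[::4,k*5]=255
    for k in range(0,60,10):
        cv2.putText(i,str(y+k),(0,k*5+4),0,.3,(0,255,255)); i[k*5,::4]=255
    return i
m=np.vstack([np.hstack([crop("scene",155,220),crop("scene",275,140)]),np.hstack([crop("top",335,160),crop("top",145,140)])])
cv2.imwrite("pics/crops.png",m)
E
```

```text
(no output)
```

View pics/crops.png

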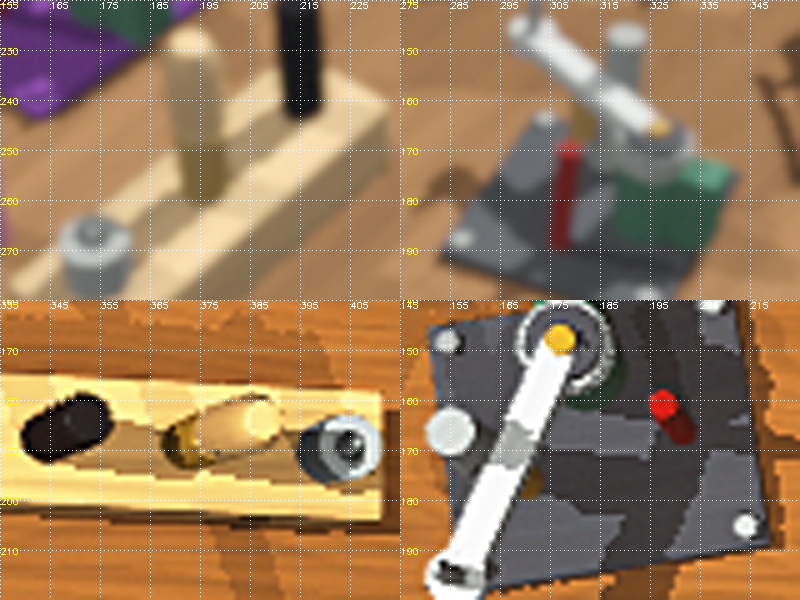

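Pixels read from the crops:

| Point | Scene | Top |
|---|---|---|
| Handle top | (193.6,227) | (387.6,183.6) |
| Handle foot | (195.6,259) | (371.6,189.4) |
| Pivot cap | (326.8,165.4) | (177,147.6) |
| Stub | ≈(301,144) | ≈(155.5,195) |

```bash
cat > h.py <<'E'
import numpy as np,cv2
from scipy.optimize import least_squares
def proj(c,X):
    q=c["camera_from_world"]@np.append(X,1); q=c["K"]@q[:3]; return q[:2]/q[2]
def tri(obs):
    f=lambda X:np.concatenate([proj(c,X)-p for c,p in obs])
    r=least_squares(f,[.4,0,.1]); return r.x,abs(r.fun).max()
def plane(c,p,z):
    M=c["camera_from_world"];R=M[:3,:3];C=-R.T@M[:3,3];d=R.T@np.linalg.solve(c["K"],[*p,1]);return C+d*(z-C[2])/d[2]
def load(n): return dict(np.load(n+".npz"))
E
python3 - <<'E'
from h import *
S,T=load("scene0"),load("top0")
for n,a,b in [("htop",(193.6,227),(387.6,183.6)),("hfoot",(195.6,259),(371.6,189.4)),("pivot",(326.8,165.4),(177,147.6)),("stub",(301,145),(155.5,195)),("red",(309,170),(196,161)),("mandrel",(320,146),(155,166.5))]:
    print(n,*[np.round(x,4) for x in tri([(S,a),(T,b)])])
# outline base corners on z=.01, stand corners z=.05
for p in [(151,145.5),(209,137),(217,187),(160,200)]: print(plane(T,p,.01).round(3))
for p in [(335,175),(411,178.5),(411,204),(335,200)]: print("st",plane(T,p,.05).round(3))
E
```

```text
htop [ 0.5565 -0.2846  0.1612] 0.9698
hfoot [ 0.5557 -0.2873  0.0486] 0.6435
pivot [0.6436 0.2217 0.0895] 0.6657
stub [0.5209 0.2681 0.0912] 0.0573
red [0.6107 0.1726 0.086 ] 0.2633
mandrel [0.589  0.2673 0.1154] 0.6377
[0.665 0.309 0.01 ]
[0.693 0.151 0.01 ]
[0.555 0.124 0.01 ]
[0.515 0.277 0.01 ]
st [ 0.59 -0.19  0.05]
st [ 0.586 -0.394  0.05 ]
st [ 0.518 -0.393  0.05 ]
st [ 0.524 -0.19   0.05 ]
```

Heights check out: handle foot at about 0.049, pivot at about 0.09, and stub 131 mm from the pivot. I'll turn the tool to yaw 0 so the fingers close along world x, then move above the handle.

```bash
python3 -m crank '[{"rz":0.224},{"rz":0.224},{"rz":0.224},{"rz":0.224},{"rz":0.224},{"rz":0.224},{"rz":0.224},{"dx":-1,"dy":0.5},{"dx":-1,"dy":0.5},{"dx":-1,"dy":0.5},{"dx":-1,"dy":0.5},{"dx":-1,"dy":0.5}]' 85 60
python3 -m crank '[{"dx":-1,"dy":0.5},{"dx":-1,"dy":0.5},{"dx":-1,"dy":0.5},{"dx":-1,"dy":0.5},{"dx":-1,"dy":0.5},{"dx":-1,"dy":0.4},{"dx":-1,"dy":0.4},{"dx":-1,"dy":0.4},{"dx":-1,"dy":0.4},{"dx":-1,"dy":0.4},{"dx":-1,"dy":0.4},{}]'
python3 - <<'E'
from cell import state, optics
import cv2,numpy as np
s=state();print(s["position"],s["orientation"],s["joints"])
c=optics.camera("wrist");cv2.imwrite("pics/w1.png",cv2.resize(c["image"],None,fx=1.5,fy=1.5));np.savez("w1.npz",**c)
from h import *
print(proj(c,[.556,-.286,.155]),proj(c,[.556,-.286,.05]))
E
```

```text
[0.19092022 0.54186571 0.19908005] [-1.51745069e-04  1.68591482e-01  9.85685696e-01 -7.73851004e-04] [ 1.21201735e+00  3.20200325e-01  1.56556271e+00  7.05530952e-06
  1.25740678e+00 -1.99800054e-02]
[-259.10650255  654.60717158] [-163.03738237  546.87876591]invalid input at $[0]: expected keys dx, dy, dz, rx, ry, rz
invalid input at $[0]: expected keys dx, dy, dz, rx, ry, rz
```

All six keys are required in every row.

```bash
python3 -m crank '[{"dx":0,"dy":0,"dz":0,"rx":0,"ry":0,"rz":0.224},{"dx":0,"dy":0,"dz":0,"rx":0,"ry":0,"rz":0.224},{"dx":0,"dy":0,"dz":0,"rx":0,"ry":0,"rz":0.224},{"dx":0,"dy":0,"dz":0,"rx":0,"ry":0,"rz":0.224},{"dx":0,"dy":0,"dz":0,"rx":0,"ry":0,"rz":0.224},{"dx":0,"dy":0,"dz":0,"rx":0,"ry":0,"rz":0.224},{"dx":0,"dy":0,"dz":0,"rx":0,"ry":0,"rz":0.224},{"dx":-1,"dy":0.5,"dz":0,"rx":0,"ry":0,"rz":0},{"dx":-1,"dy":0.5,"dz":0,"rx":0,"ry":0,"rz":0},{"dx":-1,"dy":0.5,"dz":0,"rx":0,"ry":0,"rz":0},{"dx":-1,"dy":0.5,"dz":0,"rx":0,"ry":0,"rz":0},{"dx":-1,"dy":0.5,"dz":0,"rx":0,"ry":0,"rz":0}]' 85 60
python3 -m crank '[{"dx":-1,"dy":0.5,"dz":0,"rx":0,"ry":0,"rz":0},{"dx":-1,"dy":0.5,"dz":0,"rx":0,"ry":0,"rz":0},{"dx":-1,"dy":0.5,"dz":0,"rx":0,"ry":0,"rz":0},{"dx":-1,"dy":0.5,"dz":0,"rx":0,"ry":0,"rz":0},{"dx":-1,"dy":0.5,"dz":0,"rx":0,"ry":0,"rz":0},{"dx":-1,"dy":0.4,"dz":0,"rx":0,"ry":0,"rz":0},{"dx":-1,"dy":0.4,"dz":0,"rx":0,"ry":0,"rz":0},{"dx":-1,"dy":0.4,"dz":0,"rx":0,"ry":0,"rz":0},{"dx":-1,"dy":0.4,"dz":0,"rx":0,"ry":0,"rz":0},{"dx":-1,"dy":0.4,"dz":0,"rx":0,"ry":0,"rz":0},{"dx":-1,"dy":0.4,"dz":0,"rx":0,"ry":0,"rz":0},{"dx":0,"dy":0,"dz":0,"rx":0,"ry":0,"rz":0}]'
python3 - <<'E'
from cell import state, optics
import cv2,numpy as np
s=state();print(s["position"],s["orientation"],s["joints"])
c=optics.camera("wrist");cv2.imwrite("pics/w1.png",cv2.resize(c["image"],None,fx=1.5,fy=1.5));np.savez("w1.npz",**c)
from h import *
print(proj(c,[.556,-.286,.155]),proj(c,[.556,-.286,.05]))
E
```

```text
time: 1.65
position: [0.2916, 0.3409, 0.1996]
orientation: [0.0, 0.707, 0.707, -0.0]
ft_force: [0.9, -0.7, -0.2]
finger_gap: 0.0852
grasp_force: 0.0
time: 3.15
position: [0.4881, -0.0997, 0.1993]
orientation: [-0.0, 0.708, 0.706, -0.0]
ft_force: [0.1, -0.2, -0.1]
finger_gap: 0.0855
grasp_force: 0.0
[ 0.48809342 -0.09972692  0.19927488] [-3.11007306e-05  7.08199581e-01  7.06012257e-01 -2.13133706e-04] [-2.24401536e-01  1.99233755e-01  1.73375436e+00 -3.50083560e-04
  1.20888452e+00 -2.21184194e-01]
[334.63245598 405.02093824] [314.99958775 321.70376384]
```

```bash
python3 -m crank '[{"dx":-0.8,"dy":0.7,"dz":0,"rx":0,"ry":0,"rz":0},{"dx":-0.8,"dy":0.5,"dz":0,"rx":0,"ry":0,"rz":0},{"dx":-0.4,"dy":0.3,"dz":0,"rx":0,"ry":0,"rz":0},{"dx":0,"dy":0,"dz":0,"rx":0,"ry":0,"rz":0}]'
python3 - <<'E'
from cell import state, optics
import cv2,numpy as np
s=state();print(s["position"])
c=optics.camera("wrist");np.savez("w2.npz",**c)
from h import *
a=cv2.resize(load("w1")["image"],(400,300));b=cv2.resize(c["image"],(800,600))
cv2.imwrite("pics/w2.png",b)
for n in("w1","w2"):print(n,proj(load(n),[.556,-.286,.155]),proj(load(n),[.556,-.286,.05]), proj(load(n),[.556,-.286,.102]))
M=c["camera_from_world"];print("cam",-M[:3,:3].T@M[:3,3])
E
```

```text
time: 3.7
position: [0.5474, -0.1771, 0.1993]
orientation: [-0.001, 0.707, 0.707, 0.0]
ft_force: [-0.4, -0.0, 0.7]
finger_gap: 0.0848
grasp_force: 0.0
[ 0.54744566 -0.17710615  0.19934587]
w1 [334.63245598 405.02093824] [314.99958775 321.70376384] [323.30696287 356.95826732]
w2 [266.30121066 332.90033898] [263.81029141 263.46775724] [264.85014278 292.45286576]
cam [ 0.54856562 -0.09274857  0.3734838 ]
```

View pics/w2.png

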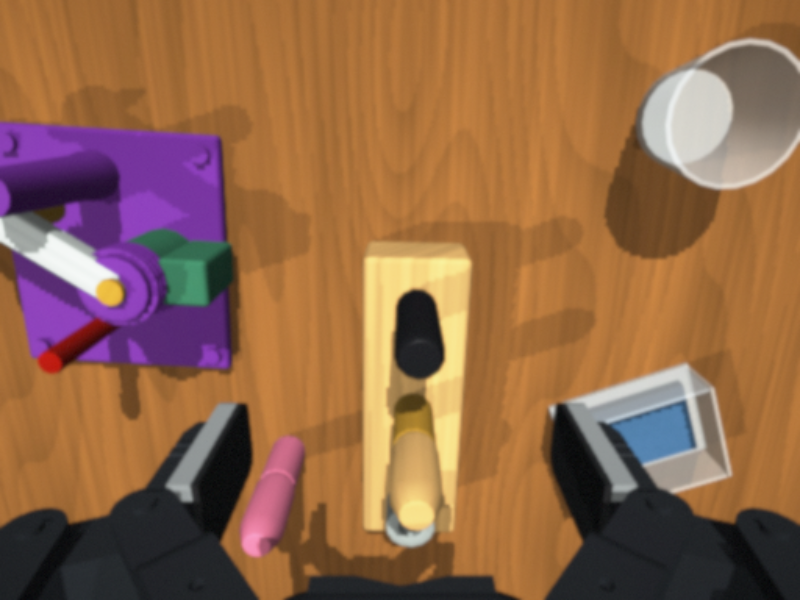

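The handle top is at (416,514) in the enlarged picture, which is (266.2,329) in the raw image. The black grip is at (418,355), with the ring gauge behind the handle. The pink look-alike stands to the left, top at (260,545) and foot at (290,445), so I'll check its clearance.

```bash
python3 - <<'E'
from h import *
S,T,W=load("scene0"),load("top0"),load("w2")
k=512/800
print("htop",tri([(S,(193.6,227)),(T,(387.6,183.6)),(W,(416*k,514*k))]), plane(W,(416*k,514*k),.155))
print("foot",plane(W,(412*k,408*k),.05))
print("pinktop",plane(W,(260*k,545*k),.105),"foot",plane(W,(290*k,445*k),.0), tri([(S,(148,241)),(W,(260*k,545*k))]))
E
```

```text
htop (array([ 0.55581095, -0.28220568,  0.15577074]), np.float64(2.4890846983682877)) [ 0.55591584 -0.28216799  0.155     ]
foot [ 0.55583869 -0.28310344  0.05      ]
pinktop [ 0.45864608 -0.34981518  0.105     ] foot [ 0.45698157 -0.34715933  0.        ] (array([ 0.45881248, -0.3495829 ,  0.1051739 ]), np.float64(0.25612242646576533))
```

```bash
python3 -m crank '[{"dx":-0.9,"dy":0.1,"dz":0,"rx":0,"ry":0,"rz":0},{"dx":-0.9,"dy":0.11,"dz":0,"rx":0,"ry":0,"rz":0},{"dx":-0.85,"dy":0,"dz":0,"rx":0,"ry":0,"rz":0},{"dx":0,"dy":0,"dz":0,"rx":0,"ry":0,"rz":0},{"dx":0,"dy":0,"dz":0.6,"rx":0,"ry":0,"rz":0},{"dx":0,"dy":0,"dz":0.6,"rx":0,"ry":0,"rz":0},{"dx":0,"dy":0,"dz":0.6,"rx":0,"ry":0,"rz":0},{"dx":0,"dy":0,"dz":0.5,"rx":0,"ry":0,"rz":0},{"dx":0,"dy":0,"dz":0,"rx":0,"ry":0,"rz":0}]' 85 60
python3 -m crank '[{"dx":0,"dy":0,"dz":0,"rx":0,"ry":0,"rz":0},{"dx":0,"dy":0,"dz":0,"rx":0,"ry":0,"rz":0},{"dx":0,"dy":0,"dz":0,"rx":0,"ry":0,"rz":0},{"dx":0,"dy":0,"dz":0,"rx":0,"ry":0,"rz":0},{"dx":0,"dy":0,"dz":0,"rx":0,"ry":0,"rz":0},{"dx":0,"dy":0,"dz":0,"rx":0,"ry":0,"rz":0}]' 10 60
```

```text
time: 4.88
position: [0.5546, -0.2809, 0.1066]
orientation: [-0.002, 0.706, 0.708, -0.0]
ft_force: [0.2, 0.7, 0.9]
finger_gap: 0.0848
grasp_force: 0.0
time: 5.62
position: [0.5564, -0.2839, 0.1089]
orientation: [0.001, 0.707, 0.707, 0.0]
ft_force: [-0.7, 0.4, 5.2]
finger_gap: 0.0243
grasp_force: 58.7
```

```bash
python3 -m crank '[{"dx":0,"dy":0,"dz":-0.4,"rx":0,"ry":0,"rz":0},{"dx":0,"dy":0,"dz":-0.6,"rx":0,"ry":0,"rz":0},{"dx":0,"dy":0,"dz":-0.6,"rx":0,"ry":0,"rz":0},{"dx":0,"dy":0,"dz":-0.6,"rx":0,"ry":0,"rz":0},{"dx":0,"dy":0,"dz":-0.6,"rx":0,"ry":0,"rz":0},{"dx":0,"dy":0,"dz":-0.6,"rx":0,"ry":0,"rz":0},{"dx":0,"dy":0,"dz":-0.3,"rx":0,"ry":0,"rz":0},{"dx":0,"dy":0,"dz":0,"rx":0,"ry":0,"rz":0},{"dx":0,"dy":0,"dz":0,"rx":0,"ry":0,"rz":0}]'
python3 - <<'E'
from cell import state, optics
from h import *
s=state();print(s["position"],s["orientation"])
out=[]
for n in("scene","top","wrist"):
    c=optics.camera(n);np.savez(n+"3.npz",**c)
    p=proj(c,s["position"]+[0,0,-.02]);print(n,p)
    x,y=np.clip((p-[40,30]).astype(int),0,[432,324]);print(x,y)
    i=cv2.resize(c["image"][y:y+60,x:x+80],(400,300),interpolation=cv2.INTER_CUBIC)
    for k in range(0,80,10):
        cv2.putText(i,str(x+k),(k*5,8),0,.3,(255,255,255)); i[::4,k*5]=255
    for k in range(0,60,10):
        cv2.putText(i,str(y+k),(0,k*5+4),0,.3,(0,255,255)); i[k*5,::4]=255
    out.append(i)
out.append(cv2.resize(c["image"],(400,300)))
cv2.imwrite("pics/c3.png",np.vstack([np.hstack(out[:2]),np.hstack(out[2:])]))
E
```

```text
time: 6.75
position: [0.5554, -0.2832, 0.2546]
orientation: [-0.001, 0.707, 0.707, -0.0]
ft_force: [0.0, 0.5, -1.4]
finger_gap: 0.0241
grasp_force: 59.1
[ 0.55535698 -0.28323124  0.25459544] [-1.11949714e-03  7.06952906e-01  7.07259684e-01 -2.74346408e-04]
scene [190.31604347 203.60835515]
150 173
top [400.11197119 178.73446765]
360 148
wrist [255.13653093 218.84938384]
215 188
```

View pics/c3.png

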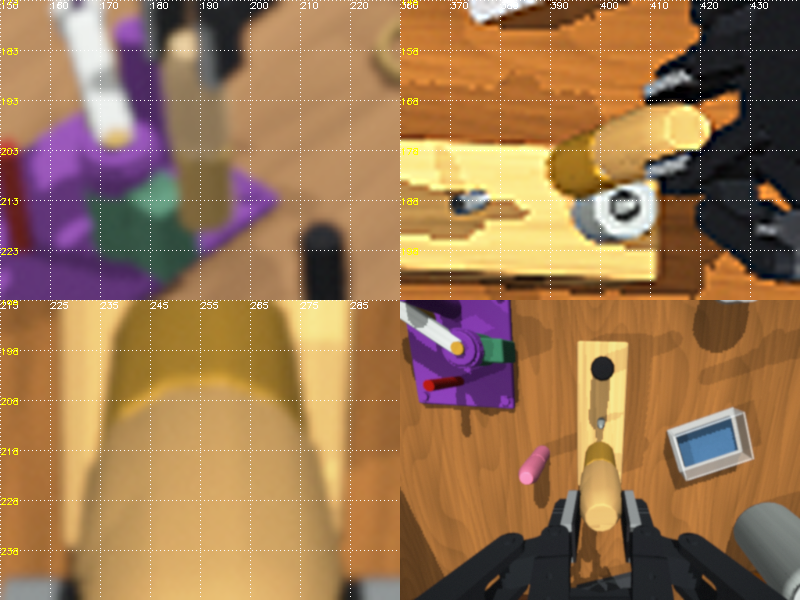

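The handle is held upright and clear of the peg. In the scene crop its foot is at about (190.7,217) and its top at (186.5,182). In the top view they are at (394.6,182) and (417,173.5). Now I'll work out the axis offset from the TCP and move over the jig.

```bash
python3 - <<'E'
from h import *
S,T,W=load("scene3"),load("top3"),load("wrist3")
print("top W",plane(W,(257.3,275.2),.3007).round(4),"T",plane(T,(417,173.5),.3007).round(4),"S",plane(S,(186.5,182),.3007).round(4))
print("foot T",plane(T,(394.6,182),.1957).round(4),tri([(S,(190.7,217)),(T,(394.6,182))]))
E
python3 -m crank '[{"dx":1,"dy":0,"dz":0,"rx":0,"ry":0,"rz":0},{"dx":1,"dy":0,"dz":0,"rx":0,"ry":0,"rz":0},{"dx":1,"dy":0,"dz":0,"rx":0,"ry":0,"rz":0},{"dx":1,"dy":0,"dz":0,"rx":0,"ry":0,"rz":0},{"dx":1,"dy":0,"dz":0,"rx":0,"ry":0,"rz":0},{"dx":1,"dy":0,"dz":0,"rx":0,"ry":0,"rz":0},{"dx":1,"dy":0,"dz":0,"rx":0,"ry":0,"rz":0},{"dx":1,"dy":0,"dz":0,"rx":0,"ry":0,"rz":0},{"dx":0.5,"dy":-0.4,"dz":0,"rx":0,"ry":0,"rz":0},{"dx":0,"dy":-0.5,"dz":0,"rx":0,"ry":0,"rz":0},{"dx":0,"dy":0,"dz":0,"rx":0,"ry":0,"rz":0},{"dx":0,"dy":0,"dz":0,"rx":0,"ry":0,"rz":0}]'
python3 - <<'E'
from cell import state, optics
from h import *
s=state();print(s["position"])
c=optics.camera("wrist");np.savez("w4.npz",**c)
cv2.imwrite("pics/w4.png",cv2.resize(c["image"],(800,600)))
print(proj(c,[.521,.268,.091])*800/512)
E
```

```text
top W [ 0.5567 -0.2811  0.3007] T [ 0.556  -0.2873  0.3007] S [ 0.5545 -0.2871  0.3007]
foot T [ 0.5538 -0.2878  0.1957] (array([ 0.55473145, -0.28740138,  0.19514346]), np.float64(0.49609966097264646))
time: 8.4
position: [0.5204, 0.0563, 0.2557]
orientation: [0.0, 0.707, 0.707, 0.0]
ft_force: [0.3, -1.1, -0.8]
finger_gap: 0.0239
grasp_force: 59.2
[0.52035097 0.0563144  0.25572933]
[ 400.43759007 -138.04389735]
```

View pics/w4.png

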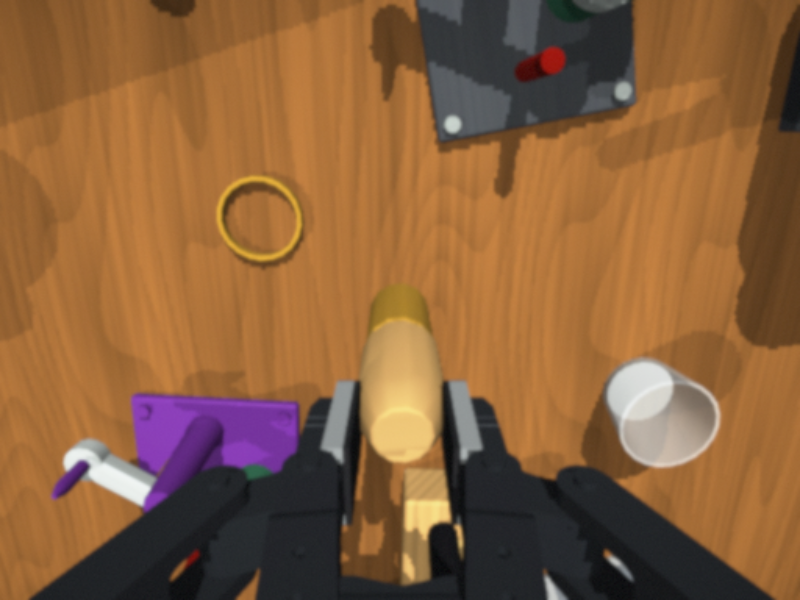

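The picture shows the grey jig at the top, with the red post at (552,60); the stub is still out of view. The handle is upright in the grip. I'll move on to y≈0.16.

```bash
python3 -m crank '[{"dx":0.9,"dy":0,"dz":0,"rx":0,"ry":0,"rz":0},{"dx":0.9,"dy":0,"dz":0,"rx":0,"ry":0,"rz":0},{"dx":0.6,"dy":0,"dz":0,"rx":0,"ry":0,"rz":0},{"dx":0,"dy":0,"dz":0,"rx":0,"ry":0,"rz":0},{"dx":0,"dy":0,"dz":0,"rx":0,"ry":0,"rz":0}]'
python3 - <<'E'
from cell import state, optics
from h import *
s=state();print(s["position"])
c=optics.camera("wrist");np.savez("w5.npz",**c)
cv2.imwrite("pics/w5.png",cv2.resize(c["image"],(800,600),interpolation=cv2.INTER_CUBIC))
print(proj(c,[.521,.268,.091])*800/512)
E
```

```text
time: 9.07
position: [0.5201, 0.1517, 0.2556]
orientation: [0.0, 0.707, 0.707, -0.0]
ft_force: [0.2, 0.8, -1.5]
finger_gap: 0.0246
grasp_force: 59.2
[0.52006327 0.15171867 0.25557323]
[401.19158393  59.53132921]
```

View pics/w5.png

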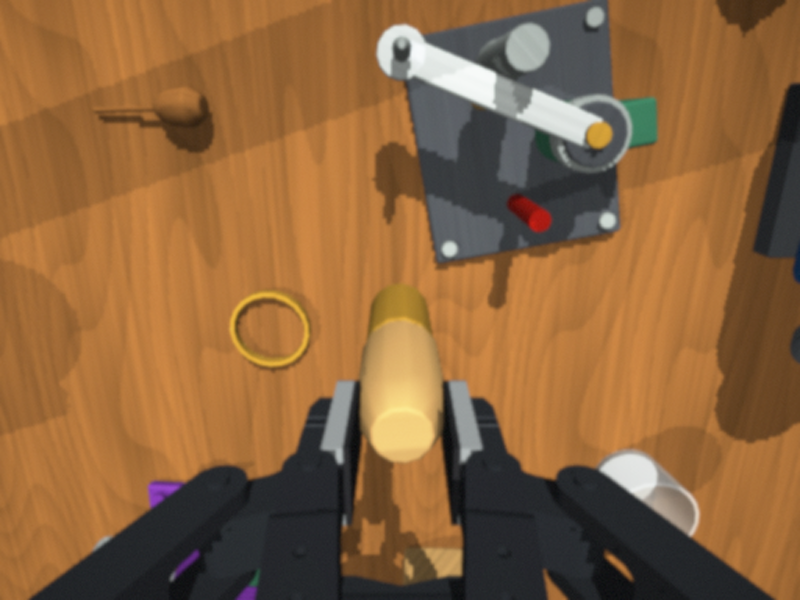

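The arm-end disc is centred at (402,52), with the stub tip at about (402,45) and the pivot cap at (599,135). The far edge of the ferrule's foot is at (400,284).

```bash
python3 - <<'E'
from h import *
W=load("w5");k=.64;S,T=load("scene0"),load("top0")
print("foot edge-13.5",plane(W,(400*k,284.5*k),.1966)-[0,.0135,0], "top",plane(W,(401*k,434*k),.3017))
d=plane(W,(402*k,52*k),.085);p=plane(W,(599*k,135*k),.088);print("disc",d,"tip",plane(W,(402*k,44.5*k),.121),"pivot",p,np.linalg.norm((d-p)[:2]))
print("tri",tri([(S,(301,145)),(T,(155.5,195)),(W,(402*k,52*k))]),tri([(S,(326.8,165.4)),(T,(177,147.6)),(W,(599*k,135*k))]))
E
```

```text
foot edge-13.5 [0.52048229 0.14988321 0.1966    ] top [0.52098906 0.15257262 0.3017    ]
disc [0.52147723 0.27264342 0.085     ] tip [0.52142888 0.2724637  0.121     ] pivot [0.64273478 0.22575952 0.088     ] 0.1300057471913815
tri (array([0.52129527, 0.27195195, 0.08793352]), np.float64(1.2273137756785388)) (array([0.64347392, 0.22530164, 0.08604478]), np.float64(1.4640708187141342))
```

```bash
python3 -m crank '[{"dx":0.8,"dy":0.02,"dz":0,"rx":0,"ry":0,"rz":0},{"dx":0.8,"dy":0,"dz":0,"rx":0,"ry":0,"rz":0},{"dx":0.8,"dy":0,"dz":0,"rx":0,"ry":0,"rz":0},{"dx":0.65,"dy":0,"dz":0,"rx":0,"ry":0,"rz":0},{"dx":0,"dy":0,"dz":0,"rx":0,"ry":0,"rz":0},{"dx":0,"dy":0,"dz":0.5,"rx":0,"ry":0,"rz":0},{"dx":0,"dy":0,"dz":0.5,"rx":0,"ry":0,"rz":0},{"dx":0,"dy":0,"dz":0.5,"rx":0,"ry":0,"rz":0},{"dx":0,"dy":0,"dz":0,"rx":0,"ry":0,"rz":0},{"dx":0,"dy":0,"dz":0,"rx":0,"ry":0,"rz":0}]'
python3 - <<'E'
from cell import state, optics
from h import *
s=state();print(s["position"],s["ft_force"])
out=[]
for n,x,y in(("scene",270,110),("top",125,155)):
    c=optics.camera(n);np.savez(n+"6.npz",**c)
    i=cv2.resize(c["image"][y:y+75,x:x+55],(400,545),interpolation=cv2.INTER_CUBIC);f=400/55
    for k in range(0,55,10):
        cv2.putText(i,str(x+k),(int(k*f),8),0,.3,(255,255,255)); i[::4,int(k*f)]=255
    for k in range(0,75,10):
        cv2.putText(i,str(y+k),(0,int(k*f)+4),0,.3,(0,255,255)); i[int(k*f),::4]=255
    out.append(i)
cv2.imwrite("pics/c6.png",np.hstack(out))
E
```

```text
time: 10.38
position: [0.5211, 0.2738, 0.1968]
orientation: [0.0, 0.707, 0.707, 0.001]
ft_force: [-0.2, 0.1, -1.8]
finger_gap: 0.0246
grasp_force: 59.2
[0.52114588 0.27382988 0.19681352] [-0.15727247  0.090279   -1.80484726]
```

View pics/c6.png

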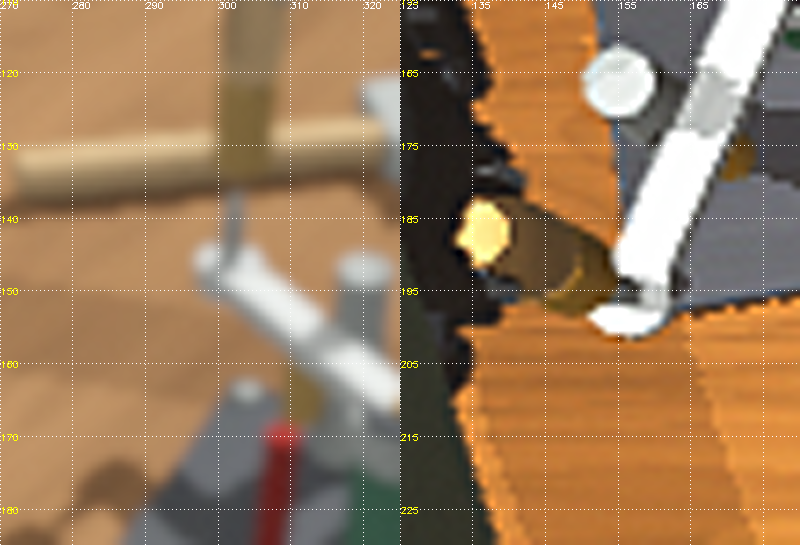

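In the scene crop the ferrule's foot centre is at about (303.6,132.5), and the stub runs from tip (302.4,137) to foot (301.9,144). In the top crop the ferrule's foot is at about (151.5,194), with the stub just beyond it. The handle looks slightly too far right in the scene view, so I'll put a number on it.

```bash
python3 - <<'E'
from h import *
S,T=load("scene6"),load("top6")
for x,y in[(.5211,.2738),(.5211,.2718),(.519,.2725),(.5214,.268)]:
    print(x,y,*[ (proj(S,[x,y,z]).round(1),proj(T,[x,y,z]).round(1)) for z in(.138,.121,.085)])
E
```

```text
0.5211 0.2738 (array([303. , 132.2]), array([147.9, 192.8])) (array([302.6, 136.7]), array([149.9, 193.6])) (array([301.8, 145.8]), array([153.8, 195.1]))
0.5211 0.2718 (array([302.7, 132.5]), array([148.7, 192.8])) (array([302.3, 136.9]), array([150.7, 193.6])) (array([301.5, 146.1]), array([154.6, 195.1]))
0.519 0.2725 (array([302.3, 132.2]), array([148.4, 193.7])) (array([301.9, 136.6]), array([150.4, 194.4])) (array([301. , 145.8]), array([154.3, 195.9]))
0.5214 0.268 (array([302.1, 133. ]), array([150.4, 192.7])) (array([301.7, 137.5]), array([152.3, 193.5])) (array([300.9, 146.6]), array([156.2, 195. ]))
```

```bash
python3 -m crank '[{"dx":-0.02,"dy":-0.02,"dz":0.2,"rx":0,"ry":0,"rz":0},{"dx":0,"dy":0,"dz":0.15,"rx":0,"ry":0,"rz":0},{"dx":0,"dy":0,"dz":0.15,"rx":0,"ry":0,"rz":0},{"dx":0,"dy":0,"dz":0.15,"rx":0,"ry":0,"rz":0},{"dx":0,"dy":0,"dz":0.15,"rx":0,"ry":0,"rz":0},{"dx":0,"dy":0,"dz":0,"rx":0,"ry":0,"rz":0}]'
```

```text
time: 11.22
position: [0.5195, 0.2736, 0.1632]
orientation: [-0.0, 0.707, 0.707, -0.0]
ft_force: [0.4, 0.1, -0.5]
finger_gap: 0.0242
grasp_force: 59.2
```

```bash
python3 -m crank '[{"dx":0,"dy":0,"dz":0.15,"rx":0,"ry":0,"rz":0},{"dx":0,"dy":0,"dz":0.12,"rx":0,"ry":0,"rz":0},{"dx":0,"dy":0,"dz":0.1,"rx":0,"ry":0,"rz":0},{"dx":0,"dy":0,"dz":0.1,"rx":0,"ry":0,"rz":0},{"dx":0,"dy":0,"dz":0,"rx":0,"ry":0,"rz":0},{"dx":0,"dy":0,"dz":0,"rx":0,"ry":0,"rz":0}]'
```

```text
time: 11.98
position: [0.5197, 0.2737, 0.1451]
orientation: [-0.0, 0.707, 0.707, 0.0]
ft_force: [-0.1, 0.1, -1.1]
finger_gap: 0.0245
grasp_force: 59.2
```

```bash
python3 -m crank '[{"dx":0,"dy":0,"dz":0.04,"rx":0,"ry":0,"rz":0},{"dx":0,"dy":0,"dz":0,"rx":0,"ry":0,"rz":0},{"dx":0,"dy":0,"dz":0,"rx":0,"ry":0,"rz":0}]'; python3 -m crank '[{"dx":0,"dy":0,"dz":0.04,"rx":0,"ry":0,"rz":0},{"dx":0,"dy":0,"dz":0,"rx":0,"ry":0,"rz":0},{"dx":0,"dy":0,"dz":0,"rx":0,"ry":0,"rz":0}]'
```

```text
time: 12.35
position: [0.5198, 0.2739, 0.144]
orientation: [0.0, 0.707, 0.707, 0.0]
ft_force: [-0.7, -0.5, 2.4]
finger_gap: 0.0246
grasp_force: 59.8
time: 12.72
position: [0.5202, 0.2742, 0.1439]
orientation: [0.0, 0.707, 0.707, 0.001]
ft_force: [-2.0, -0.2, 10.1]
finger_gap: 0.0241
grasp_force: 60.8
```

It's seated, with contact at the expected height. Next I'll compute the arc.

```bash
python3 - <<'E'
import numpy as np
t=2.772+np.array([0,.05,.15,.25,.35,.45,.55,.65,.75,.85,.95,1.05,1.1,1.13])
p=.13*np.c_[np.sin(t),np.cos(t)]
print((np.diff(p,axis=0)/.04).round(2).tolist(), (p-p[0])[-2:])
E
```

```text
[[-0.15, -0.05], [-0.31, -0.09], [-0.32, -0.05], [-0.32, -0.02], [-0.32, 0.01], [-0.32, 0.04], [-0.32, 0.07], [-0.31, 0.11], [-0.3, 0.14], [-0.28, 0.16], [-0.26, 0.19], [-0.12, 0.11], [-0.07, 0.07]] [[-0.13369314  0.02438434]
 [-0.13655879  0.0270295 ]]
```

```bash
python3 -m crank '[{"dx":-0.15,"dy":-0.05,"dz":-0.05,"rx":0,"ry":0,"rz":0},{"dx":-0.31,"dy":-0.09,"dz":0,"rx":0,"ry":0,"rz":0},{"dx":-0.32,"dy":-0.05,"dz":0,"rx":0,"ry":0,"rz":0},{"dx":-0.32,"dy":-0.02,"dz":0,"rx":0,"ry":0,"rz":0},{"dx":-0.32,"dy":0.01,"dz":0,"rx":0,"ry":0,"rz":0},{"dx":0,"dy":0,"dz":0,"rx":0,"ry":0,"rz":0}]' - 80
python3 -m crank '[{"dx":-0.32,"dy":0.04,"dz":0,"rx":0,"ry":0,"rz":0},{"dx":-0.32,"dy":0.07,"dz":0,"rx":0,"ry":0,"rz":0},{"dx":-0.31,"dy":0.11,"dz":0,"rx":0,"ry":0,"rz":0},{"dx":-0.3,"dy":0.14,"dz":0,"rx":0,"ry":0,"rz":0},{"dx":0,"dy":0,"dz":0,"rx":0,"ry":0,"rz":0}]'
```

```text
time: 13.48
position: [0.5118, 0.2158, 0.1446]
orientation: [-0.0, 0.708, 0.707, 0.001]
ft_force: [1.1, 2.5, 6.2]
finger_gap: 0.023
grasp_force: 79.4
time: 14.1
position: [0.5245, 0.1658, 0.1445]
orientation: [-0.002, 0.708, 0.707, -0.001]
ft_force: [-3.8, 3.1, 9.5]
finger_gap: 0.0235
grasp_force: 80.0
```

```bash
python3 -m crank '[{"dx":-0.28,"dy":0.16,"dz":0,"rx":0,"ry":0,"rz":0},{"dx":-0.26,"dy":0.19,"dz":0,"rx":0,"ry":0,"rz":0},{"dx":-0.12,"dy":0.11,"dz":0,"rx":0,"ry":0,"rz":0},{"dx":0,"dy":0,"dz":0,"rx":0,"ry":0,"rz":0},{"dx":0,"dy":0,"dz":0,"rx":0,"ry":0,"rz":0}]'
python3 -m crank '[{"dx":-0.07,"dy":0.07,"dz":0,"rx":0,"ry":0,"rz":0},{"dx":0,"dy":0,"dz":0,"rx":0,"ry":0,"rz":0},{"dx":0,"dy":0,"dz":0,"rx":0,"ry":0,"rz":0}]'
```

```text
time: 14.72
position: [0.5417, 0.1398, 0.1444]
orientation: [-0.002, 0.707, 0.707, -0.002]
ft_force: [-4.8, 1.1, 11.0]
finger_gap: 0.0234
grasp_force: 80.2
time: 15.1
position: [0.5441, 0.137, 0.1444]
orientation: [-0.002, 0.707, 0.707, -0.002]
ft_force: [-5.0, 2.7, 11.6]
finger_gap: 0.0231
grasp_force: 80.3
```

```bash
python3 -m crank '[{"dx":-0.05,"dy":0.05,"dz":0,"rx":0,"ry":0,"rz":0},{"dx":0,"dy":0,"dz":0,"rx":0,"ry":0,"rz":0},{"dx":0,"dy":0,"dz":0,"rx":0,"ry":0,"rz":0}]'
python3 -m crank '[{"dx":-0.05,"dy":0.05,"dz":0,"rx":0,"ry":0,"rz":0},{"dx":0,"dy":0,"dz":0,"rx":0,"ry":0,"rz":0},{"dx":0,"dy":0,"dz":0,"rx":0,"ry":0,"rz":0}]'
```

```text
time: 15.48
position: [0.546, 0.1349, 0.1444]
orientation: [-0.002, 0.707, 0.707, -0.002]
ft_force: [-5.5, 1.4, 11.1]
finger_gap: 0.0231
grasp_force: 80.3
time: 15.85
position: [0.548, 0.1329, 0.1444]
orientation: [-0.002, 0.707, 0.707, -0.002]
ft_force: [-5.7, 0.6, 11.0]
finger_gap: 0.0231
grasp_force: 80.4
```

```bash
for i in 1; do python3 -m crank '[{"dx":-0.05,"dy":0.05,"dz":0,"rx":0,"ry":0,"rz":0},{"dx":0,"dy":0,"dz":0,"rx":0,"ry":0,"rz":0},{"dx":0,"dy":0,"dz":0,"rx":0,"ry":0,"rz":0}]'; done
python3 -m crank '[{"dx":-0.05,"dy":0.05,"dz":0,"rx":0,"ry":0,"rz":0},{"dx":0,"dy":0,"dz":0,"rx":0,"ry":0,"rz":0},{"dx":0,"dy":0,"dz":0,"rx":0,"ry":0,"rz":0}]'
python3 - <<'E'
from cell import state, optics
from h import *
out=[]
for n,x,y in(("scene",270,110),("top",150,130)):
    c=optics.camera(n);np.savez(n+"7.npz",**c)
    i=cv2.resize(c["image"][y:y+80,x:x+70],(400,457),interpolation=cv2.INTER_CUBIC);f=400/70
    for k in range(0,70,10):
        cv2.putText(i,str(x+k),(int(k*f),8),0,.3,(255,255,255)); i[::4,int(k*f)]=255
    for k in range(0,80,10):
        cv2.putText(i,str(y+k),(0,int(k*f)+4),0,.3,(0,255,255)); i[int(k*f),::4]=255
    out.append(i)
cv2.imwrite("pics/c7.png",np.hstack(out))
E
```

```text
time: 16.23
position: [0.5492, 0.1313, 0.1444]
orientation: [-0.003, 0.707, 0.707, -0.003]
ft_force: [-7.2, 2.6, 12.2]
finger_gap: 0.0231
grasp_force: 80.5
time: 16.6
position: [0.5499, 0.1302, 0.1443]
orientation: [-0.005, 0.707, 0.707, -0.003]
ft_force: [-10.5, 4.1, 13.3]
finger_gap: 0.0231
grasp_force: 80.6
```

View pics/c7.png

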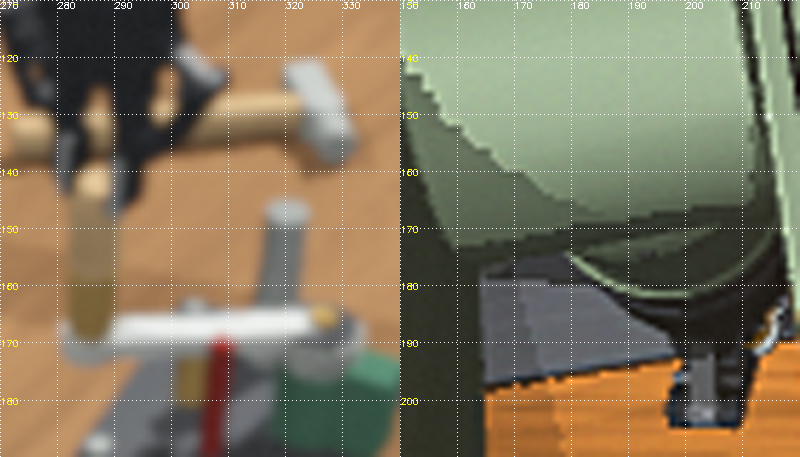

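The scene view shows the ferrule seated on the arm end at about (286,168). The arm is up against the red post at (308,170), and the handle is upright in the grip. The tangential force has risen to about 10 N, more than double the spring's 4.3 N, so the arm is on its stop.

```bash
python3 -c "
from cell import bot
print(bot.finish_job())"
```

```text
the job is handed in; nothing more can be done
None
```

I fitted the handle fully down on the stub, swung the arm round to its stop and handed the job in at about 17 s still gripping and pressing; no verdict came back.

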